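# Clear the paper off the valet tray and unscrew the cream jar

### The arm

A 7-joint arm with a two-finger parallel gripper is mounted at the origin on the work surface. World frame = base frame: x ahead of the robot, y to its left, z up, the work surface at z = 0. Lengths are in m, angles in degrees, forces in N, time in s.
With the tool pointing down it reaches from about 0.4 to 0.85 m from the base axis. Payload 10.4 kg.
Tool frame: the origin (TCP) lies midway between the tips of the shut fingers; the grasp point (between the pads) lies 19 mm behind it (env.grasp_offset is the z of the grasp point in the tool frame, in m); z points along the fingers, x is the direction in which the jaws open and shut, and the axes are right-handed (so a half turn about z gives the same grasp; the last joint's range is limited). The gripper opens to 85 mm and grips with 20 to 120 N. Pads are 22 mm wide; open, the fingers measure 114 mm over their backs; the gripper's body (76 mm by 85 mm) begins 54 mm behind the grasp point. The pads swing forward as they close: fully open they stand 13 mm farther back than shut.
Start: joints at [-1.295, 19.034, -3.707, 83.658, 1.238, 77.344, -5.071], TCP at [0.625, 0, 0.231] pointing down, gripper open.
Joint ranges: [-148.97, 148.97], [-28.65, 121.19], [-84.17, 76.75], [9.2, 138.47], [-72.65, 252.65], [3.7, 117.97], [-149.18, 149.18]. Speed limits (degrees/s): [127.2, 127.2, 159.86, 159.86, 180, 180, 180].

### API

Orientations are given as a 3x3 rotation matrix whose columns are the frame's x, y, z axes.
In Python, from workcell import env, vision gives the robot as it stands.
- The arm moves only by the shell command python3 -m pendant 'ROWS'. ROWS is JSON, a list that holds one entry, the list of rows, each a list of 7 numbers: the shift along the tool's x, y, z in m, then the turn, a rotation vector about the tool's x, y, z in degrees, then the opening, from 0 (shut) to 1 (fully open). In form: [[[tx, ty, tz, rx, ry, rz, grip], ...]]. A call has 1 to 5 rows; each row shifts and turns the pose as measured when the row begins, along the tool's axes as they then stand; what a row does not reach is not made up. A row lasts 1/12 s, in which the tool goes at most 41.7 mm and 7.16 degrees, less where a joint would pass 70% of its speed; a pose out of reach is approached as far as the arm can. A call with a gripper value outside its range is refused whole. The fingers move at their own pace and stop on an object; the grip force is fixed at half the most. Time passes only in rows, so rows that do not move let the fingers close. It gives the time, the measured TCP pose, the force and the opening at its end, in the units of the state.
- env.read_state(): the state, without advancing time (a new reading comes with each control period).
- vision.capture(name): name is "scene" or "side" or "wrist"; returns a dict with "color" (384x512x3 uint8, red, green, blue), "depth" (384x512 float32, m along the optical axis (not along the pixel's ray), 0 where there is no reading), "K" (3x3 intrinsics, pixels), "rvec" (rotation vector, rad) and "tvec" (3), from world to camera coordinates, as OpenCV has them. Camera axes: x right, y down, z forward; pixel columns grow to the right and rows downward; lengths in m; the calibration is good to about 2 mm. A picture is of the moment at which its call begins.
- env.job_done(): hands the job in, once; it reports no verdict.
Trained networks look in a picture, given as the dict that the camera call returned (one of the last four; its "shot" number tells which), for a name from the list of things; names that differ only in an ending like _2 or _b are one class to them, and where a whole thing is asked for, a point or a joint stands for the part that bears it (a point fixed in the world has none). Each returns a list of dicts, best first, with "confidence" (0 to 1); they miss things now and then, are a little off and sometimes report something else, mostly with a low value. They report only what shows in the picture. A call takes as long as a camera call. They do not tell look-alikes from the thing itself.
- vision.search_frame(name, picture): "centre" ([x, y, z] in m, in world coordinates, good to about 4 mm: the middle of the surface that is visible of it).
- vision.cut_out(name, picture): "mask" (384x512 bool, what is visible of it).
- vision.place_of(name, picture): "centre" ([x, y, z] in m, in world coordinates, good to about 4 mm: a listed point, or the origin of a listed thing).
The state is a dict: "time_s": time; "joint_pos": joint angles; "dq": joint speeds; "effort": joint torques, N m; "eef_pos": TCP position; "tcp_rot": TCP orientation; "ft_force": force on the tool from outside, world axes, zero at the start; "ft_torque": the same for the moment, N m; "opening": finger opening in m.
Only numpy, scipy, OpenCV 4.12 (cv2) and the standard library are available. Lean on these libraries where they do the work, as an engineer would, in place of code of your own. Each camera call takes 0.05 s, during which the arm holds its last target. There are 200 camera calls.

### The job

First put the two crumpled paper balls from the wooden tray into the small waste bin, so that nothing falls into the cream jar. Then, with the jar left seated in the tray's square well that braces it, turn its tight cap anticlockwise just until the thread lets go (about 75 degrees, stopping well short of the end stop) and raise it. Finish while holding the cap level and still in the gripper, straight above the jar's mouth and two or three centimetres clear of it, with everything else left standing where it was.

Things in the scene. Friction and masses are not known exactly. Their poses are not given: they have to be found in the camera images.
- tray: Wooden valet tray, fixed, 110 (x) by 280 (y) mm, floor 8 mm thick, rim 6 mm wide and 6 mm above the floor. In its middle a square well, 68 mm inside, 80 mm outside, walls up to 36 mm above the table, holds the cream jar and keeps it from turning. The two ends, left and right of the well, are open floor. Origin: centre of the underside, on the table; y along its length.
- jar: White ceramic cream jar, loose, about 500 g, in the tray's well with 1 mm to spare each side: square foot 66 by 66 mm, 36 mm high; round body 56 mm across up to 52 mm; neck 34 mm across up to 76 mm, with three ledges (47 mm across) that hold the cap's inner lugs. Origin: centre of the underside (8 mm above the table when seated); z up. Pulling the cap too early lifts the whole jar.
- jar_mouth (a point): Centre of the jar's mouth, at the top of the neck, 76 mm above the jar's underside. z up.
- cap: Round aluminium cap, loose, 50 g, 60 mm across, 28 mm high, gripped at any yaw. Origin: centre of its lower edge, 54 mm above the jar's underside when on (22 mm below the mouth); z up. Turned anticlockwise (from above) it stays at one height (1.5 mm play) until about 64 degrees; then it lifts straight off. Near 94 degrees it meets a stop. Clockwise it does not turn.
- thread (a joint): How far the cap has been unscrewed (rad): the cap drags this tight collar anticlockwise round the neck, after about 4 degrees of slack. 0 = tight, above 1.05 the thread has let go, about 1.57 at the stop. Resists with 0.15 N m of friction plus 0.3 N m per rad/s. Stays as it is when the cap is lifted off.
- paper_a: Crumpled paper ball, stiff, 12 g, about 34 mm across and 37 mm high, on one end of the tray's floor. Origin: centre of its underside.
- paper_a_mid (a point): Middle of paper_a, 16 mm above its origin.
- paper_b: Second crumpled paper ball, the same size, on the other end of the tray's floor. Origin: centre of its underside.
- paper_b_mid (a point): Middle of paper_b, 16 mm above its origin.
- bin: Small round waste bin of dark steel, fixed, open at the top, 100 mm high, 120 mm across at the rim and 100 mm at the foot, 3 mm wall; left or right of the tray, the mug on the other side. Origin: centre of its underside, on the table; z up.
- mug: White ceramic mug, 80 mm across, 95 mm high, upright, with a handle; bystander. Origin: centre of the underside.
- flashlight: Orange plastic flashlight, lying, 150 mm long along its x, 44 mm high, beyond the tray; bystander. Origin: under its middle, on the table.
- lip_balm: Green lip balm tube standing upright, 19 mm across, 67 mm high, near the left front end of the tray; bystander. Origin: centre of the underside.
- binder_clip: Steel binder clip, 40 by 19 mm, 45 mm high, near the right front end of the tray; bystander. Origin: centre of the underside.
- small_pot: Small amber glass pot with a white lid, 48 mm across, 45 mm high, beyond the tray; bystander, not to be opened. Origin: centre of the underside.
- glasses_case: Black glasses case, 65 by 160 mm, 40 mm high, far right; bystander. Origin: centre of the underside.
There are look-alikes about, which are no part of the job. What is shaped like the paper_b but red or yellow is not meant.

How it is judged (in metres and radians):
On the way, in this order (a step that is already met when the one before it is completed fails the run):
1. both paper balls lie released in the bin, the cap still screwed on (horizontal distance between each of paper_a_mid, paper_b_mid and bin below 0.06 m and z of each of paper_a_mid, paper_b_mid in the frame of bin below 0.09 m and contact force between each of paper_a, paper_b and the fingers below 0.05 N and z of cap in the frame of jar_mouth below -0.012 m and value of joint thread below 0.5 rad), for 0.2 s.
2. the cap has been turned until the thread lets go, still sitting on the jar (value of joint thread above 0.95 rad and z of cap in the frame of jar_mouth below -0.012 m), for 0.05 s.
At the end, for the whole second after the job is handed in: Both paper balls lie released in the bin; the fingers hold the cap level (within 0.2 rad) and still, its lower edge 8 to 60 mm above the jar's mouth, within 18 mm of straight above it, not touching the jar; the jar sits upright on the floor of the tray's well (horizontal distance between each of paper_a_mid, paper_b_mid and bin below 0.06 m and z of each of paper_a_mid, paper_b_mid in the frame of bin below 0.09 m and contact force between each of paper_a, paper_b and the fingers below 0.05 N and z of cap in the frame of jar_mouth between 0.008 and 0.06 m and horizontal distance between cap and jar_mouth below 0.018 m and angle between cap's own z axis and vertical below 0.2 rad and linear speed of cap below 0.02 m/s and contact force between the fingers and cap above 2 N and contact force between cap and jar below 0.1 N and z of jar in the frame of tray below 0.011 m and horizontal distance between jar and tray below 0.006 m and angle between jar's own z axis and vertical below 0.05 rad); the arm keeps its last pose, push and grip.
It fails at once if the jar is pulled up more than 15 mm out of its well, or tipped (z of jar in the frame of tray above 0.023 m or angle between jar's own z axis and vertical above 0.25 rad).
It fails at once if the cap is turned on towards the stop, well past the release of the thread (value of joint thread above 1.5 rad).
It fails at once if a bystander is moved more than 30 mm or knocked over (distance of any of mug, flashlight, lip_balm, binder_clip, small_pot, glasses_case from where it was at the start of the episode above 0.03 m or angle between any of mug, flashlight, lip_balm, binder_clip, small_pot, glasses_case's own z axis and vertical above 0.5 rad).
It also fails if it takes over 59 s, if anything falls off the work surface, if the arm or the gripper's body presses on something with over 40 N, if the wrist force passes 120 N, or if a joint passes its speed limit or range.

## Working session

There is one attempt and no reset: what is moved stays moved. The work goes in short steps, Python scripts to look and compute and a shell command to move; the robot and the scene stay as the last step left them, time stands still between calls to the robot, and variables do not carry over. Pictures are saved under pics/ and viewed, about 8 in all and at most 12, crops included, and the job is handed in when it is done.

```bash
mkdir -p pics; ls; python3 - <<'E'
from workcell import env, vision
import cv2,numpy as np
s=env.read_state(); print(s['time_s'],s['eef_pos'],np.round(s['tcp_rot'],3).tolist(),s['opening'],env.grasp_offset)
P={}
for n in ['scene','side']:
    P[n]=vision.capture(n)
    cv2.imwrite(f'pics/{n}0.png',P[n]['color'][...,::-1])
    print(n,P[n]['K'][0,0],P[n]['rvec'],P[n]['tvec'])
p=P['scene']
for t in ['tray','jar','cap','jar_mouth','paper_a','paper_b','bin','mug','lip_balm','binder_clip','flashlight','small_pot','glasses_case']:
    print(t,[(np.round(d['centre'],3).tolist(),round(d['confidence'],2)) for d in vision.place_of(t,p)])
E
```

```text
pics
0.0 [ 6.24628868e-01 -6.66658763e-07  2.30525706e-01] [[1.0, -0.0, -0.001], [-0.0, -1.0, -0.0], [-0.001, 0.0, -1.0]] 0.08592793896053975 -0.0187
scene 417.0404297412348 [ 1.85465133  1.72965113 -0.63977535] [-0.00934934 -0.38999952  1.40559132]
side 441.76588812410114 [ 2.07810371 -0.66210823  0.38838219] [-0.50473965  0.25476697  0.93642014]
tray [([0.586, -0.041, -0.002], 0.7)]
jar [([0.581, -0.04, 0.011], 0.88)]
cap [([0.587, -0.04, 0.062], 0.68)]
jar_mouth [([0.583, -0.041, 0.084], 0.64)]
paper_a [([0.59, 0.049, 0.006], 0.7), ([0.56, -0.254, 0.001], 0.65), ([0.576, -0.135, 0.009], 0.64)]
paper_b [([0.59, 0.049, 0.006], 0.7), ([0.56, -0.254, 0.001], 0.65), ([0.576, -0.135, 0.009], 0.64)]
bin [([0.493, 0.337, -0.0], 0.88), ([0.469, -0.33, 0.003], 0.51)]
mug []
lip_balm []
binder_clip [([0.394, -0.216, 0.0], 0.6)]
flashlight [([0.761, 0.149, -0.003], 0.62)]
small_pot [([0.764, -0.148, 0.001], 0.92), ([0.583, -0.044, -0.002], 0.53)]
glasses_case [([0.71, -0.391, -0.0], 0.85)]
```

View pics/scene0.png

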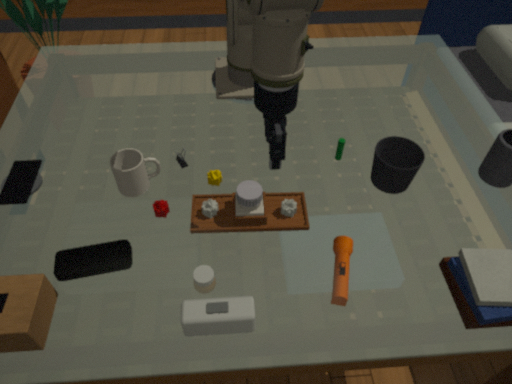

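View pics/side0.png

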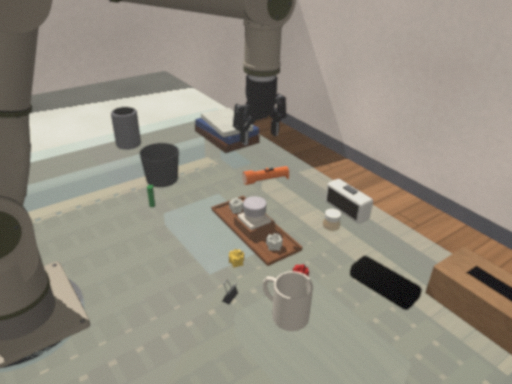

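The scene view shows the tray at (250,212), with white balls at (288,207) on the +y side and (209,208) on the -y side. The yellow (215,177) and red (161,208) balls are decoys. The steel bin is at (395,165) with a look-alike further out at (500,160), and the mug is at (132,172). The side view agrees with this.

```bash
cat > h.py <<'E'
from workcell import env, vision
import cv2,numpy as np
def st():
    s=env.read_state();R=s['tcp_rot']
    print('t',round(s['time_s'],2),'tcp',np.round(s['eef_pos'],4),'x',np.round(R[:,0],3),'z',np.round(R[:,2],3),'open',round(s['opening'],4),'F',np.round(s['ft_force'],1),'M',np.round(s['ft_torque'],2),'q7',round(s['joint_pos'][6],1));return s
def pts(p,m):
    R,_=cv2.Rodrigues(p['rvec']);v,u=np.nonzero(m&(p['depth']>0));d=p['depth'][v,u]
    c=np.linalg.inv(p['K'])@np.stack([u*d,v*d,d]);return (R.T@(c-np.reshape(p['tvec'],(3,1)))).T
def rng(x): return np.round(np.percentile(x,[3,50,97],axis=0),3).tolist()
def look(cam,names,save=None):
    p=vision.capture(cam)
    if save: cv2.imwrite(f'pics/{save}.png',p['color'][...,::-1])
    for t in names:
        print(cam,t,[(np.round(d['centre'],3).tolist(),round(d['confidence'],2)) for d in vision.place_of(t,p)])
        for d in vision.cut_out(t,p)[:4]:
            x=pts(p,d['mask'])
            if len(x)>20: print('   mask',round(d['confidence'],2),len(x),rng(x))
    return p
E
python3 - <<'E'
from h import *
look('wrist',['paper_a','jar','cap','tray'],'wrist0')
look('side',['paper_a','jar','cap','bin','lip_balm','mug'])
look('scene',['bin','cap','mug'])
E
```

```text
wrist paper_a [([0.574, -0.131, 0.003], 0.84), ([0.569, -0.255, -0.0], 0.77), ([0.591, 0.052, 0.008], 0.67), ([0.47, -0.121, 0.0], 0.67)]
   mask 0.93 909 [[0.547, -0.269, -0.0], [0.567, -0.246, 0.026], [0.583, -0.236, 0.036]]
   mask 0.89 871 [[0.457, -0.132, 0.003], [0.475, -0.115, 0.027], [0.487, -0.106, 0.037]]
   mask 0.62 1028 [[0.563, -0.151, 0.008], [0.58, -0.129, 0.035], [0.596, -0.117, 0.045]]
   mask 0.61 1223 [[0.575, 0.038, 0.017], [0.591, 0.055, 0.036], [0.607, 0.07, 0.045]]
wrist jar [([0.585, -0.04, 0.006], 0.61), ([0.47, -0.331, 0.003], 0.26)]
   mask 0.69 1358 [[0.554, -0.063, 0.033], [0.596, -0.015, 0.043], [0.617, -0.008, 0.054]]
   mask 0.36 1224 [[0.575, 0.038, 0.022], [0.591, 0.054, 0.036], [0.607, 0.069, 0.045]]
wrist cap [([0.59, 0.051, 0.023], 0.73), ([0.587, -0.044, 0.065], 0.56)]
   mask 0.89 3689 [[0.559, -0.066, 0.065], [0.586, -0.036, 0.089], [0.612, -0.012, 0.09]]
wrist tray []
   mask 0.77 16946 [[0.532, -0.175, 0.006], [0.591, 0.008, 0.008], [0.638, 0.094, 0.035]]
side paper_a [([0.586, 0.054, 0.023], 0.74), ([0.588, 0.054, 0.007], 0.65), ([0.575, -0
[... 1019 characters left out ...]
06], 0.29)]
   mask 0.61 2207 [[0.432, -0.372, 0.005], [0.461, -0.338, 0.059], [0.508, -0.27, 0.095]]
scene bin [([0.493, 0.338, -0.0], 0.74)]
   mask 0.79 2384 [[0.437, 0.281, 0.006], [0.493, 0.338, 0.063], [0.55, 0.391, 0.1]]
   mask 0.58 3252 [[0.53, -0.174, 0.005], [0.604, -0.044, 0.01], [0.639, 0.092, 0.036]]
scene cap [([0.587, -0.04, 0.064], 0.56)]
   mask 0.72 590 [[0.559, -0.067, 0.066], [0.594, -0.041, 0.09], [0.613, -0.015, 0.092]]
   mask 0.22 294 [[0.589, -0.072, 0.037], [0.609, -0.043, 0.045], [0.617, -0.01, 0.059]]
scene mug [([0.467, -0.331, 0.002], 0.94), ([0.586, 0.052, 0.027], 0.72)]
   mask 0.69 1555 [[0.433, -0.365, 0.008], [0.485, -0.325, 0.062], [0.511, -0.267, 0.095]]
```

View pics/wrist0.png

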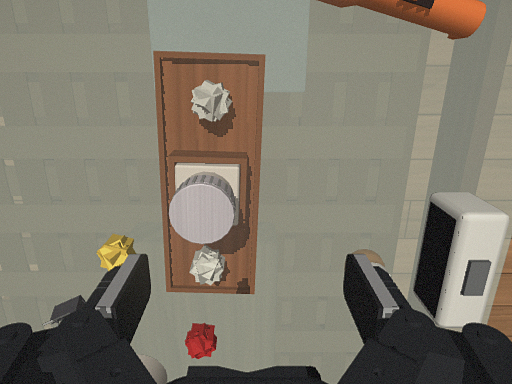

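The wrist view shows ball A at (211,101), the cap at (202,212) and ball B at (208,266), all well inside the tray. The measurements agree: A is near (0.590, 0.053), B near (0.577, -0.134), the cap near (0.586, -0.040) and the bin near (0.493, 0.337). I'm going for A with the jaws along x.

```bash
python3 -m pendant '[[[-0.012,-0.018,0.03,0,0,0,0.65],[-0.012,-0.018,0.03,0,0,0,0.65],[-0.011,-0.017,0.03,0,0,0,0.65],[0,0,0.02,0,0,0,0.65],[0,0,0,0,0,0,0.65]]]'; python3 - <<'E'
from h import *
st(); look('wrist',['paper_a'],'wrist1')
E
```

```text
time_s: 2.62
eef_pos: [0.5907, 0.0537, 0.1197]
tcp_rot: [[1.0, -0.003, 0.007], [-0.003, -1.0, -0.0], [0.007, 0.0, -1.0]]
ft_force: [-0.4, -0.9, -0.1]
opening: 0.0556
t 2.62 tcp [0.5907 0.0537 0.1197] x [ 1.    -0.003  0.007] z [ 0.007 -0.    -1.   ] open 0.0556 F [-0.4 -0.9 -0.1] M [0.   0.04 0.03] q7 -11.5
wrist paper_a [([0.591, 0.052, 0.008], 0.64)]
   mask 0.82 2292 [[0.574, 0.038, 0.016], [0.59, 0.058, 0.036], [0.606, 0.071, 0.045]]
   mask 0.55 2913 [[0.554, -0.039, 0.035], [0.585, -0.015, 0.043], [0.616, -0.008, 0.057]]
   mask 0.54 374 [[0.464, -0.127, 0.027], [0.476, -0.117, 0.031], [0.484, -0.111, 0.038]]
```

```bash
python3 -m pendant '[[[0,0,0.035,0,0,0,0.65],[0,0,0.035,0,0,0,0.65],[0,0,0.025,0,0,0,0.65],[0,0,0.009,0,0,0,0.65],[0,0,0,0,0,0,0.65]]]';python3 -m pendant '[[[0,0,0,0,0,0,0],[0,0,0,0,0,0,0],[0,0,0,0,0,0,0],[0,0,0,0,0,0,0],[0,0,0,0,0,0,0]]]'; python3 -m pendant '[[[0,0,-0.025,0,0,0,0],[0,0,-0.035,0,0,0,0],[0,0,-0.035,0,0,0,0],[0,0,-0.035,0,0,0,0],[0,0,-0.03,0,0,0,0]]]'
```

```text
time_s: 3.18
eef_pos: [0.6072, 0.0514, 0.0341]
tcp_rot: [[0.999, -0.01, 0.035], [-0.01, -1.0, 0.003], [0.035, -0.003, -0.999]]
ft_force: [0.3, 0.4, 0.4]
opening: 0.0557
time_s: 3.6
eef_pos: [0.6174, 0.0499, 0.0469]
tcp_rot: [[0.998, -0.014, 0.055], [-0.014, -1.0, 0.004], [0.055, -0.005, -0.998]]
ft_force: [2.5, 0.2, 7.8]
opening: -0.0001
time_s: 4.02
eef_pos: [0.6072, 0.0479, 0.2111]
tcp_rot: [[0.999, -0.015, 0.051], [-0.015, -1.0, 0.003], [0.051, -0.004, -0.999]]
ft_force: [1.1, 1.0, 0.7]
opening: 0.0001
```

The drift left the tool high and off in x, so the fingers closed on nothing. I'll look at what happened.

```bash
python3 -m pendant '[[[0,0,0,0,0,0,0.65],[0,0,0,0,0,0,0.65]]]'; python3 - <<'E'
from h import *
s=st(); look('wrist',['paper_a'],'wrist2')
# rotation vector (tool axes) to bring the tool upright, x along world x
T=np.diag([1.,-1,-1]); print(np.degrees(cv2.Rodrigues(s['tcp_rot'].T@T)[0].ravel()))
E
```

```text
time_s: 4.18
eef_pos: [0.6106, 0.048, 0.221]
tcp_rot: [[0.998, -0.016, 0.064], [-0.016, -1.0, 0.004], [0.064, -0.005, -0.998]]
ft_force: [-0.2, 0.4, -1.3]
opening: 0.0235
t 4.18 tcp [0.6106 0.048  0.221 ] x [ 0.998 -0.016  0.064] z [ 0.064  0.004 -0.998] open 0.0235 F [-0.2  0.4 -1.3] M [-0.03  0.08  0.02] q7 -11.1
wrist paper_a [([0.576, -0.131, 0.007], 0.77), ([0.616, 0.051, 0.012], 0.71), ([0.475, -0.123, -0.001], 0.59), ([0.565, -0.255, 0.001], 0.56)]
   mask 0.75 505 [[0.455, -0.119, 0.001], [0.47, -0.109, 0.021], [0.487, -0.105, 0.031]]
   mask 0.74 1195 [[0.6, 0.037, 0.014], [0.616, 0.056, 0.036], [0.632, 0.07, 0.045]]
   mask 0.65 236 [[0.587, -0.148, 0.01], [0.593, -0.132, 0.034], [0.598, -0.12, 0.041]]
[-0.28630211 -3.68657902 -0.90025784]
```

View pics/wrist2.png

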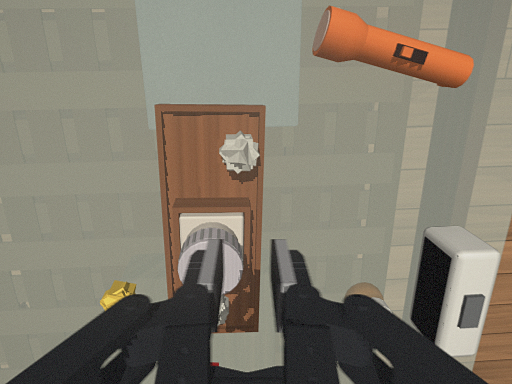

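Ball A slid to (0.616, 0.053) near the far rim, seen at (239,152). I'll square up the tool, retry in smaller checked steps, and use a helper to work out the remaining shift.

```bash
cat > go.py <<'E'
import sys
from h import *
# usage: go.py x y z [yaw of tool x, deg]: prints remaining shift in tool axes and turn
a=[float(v) for v in sys.argv[1:]]; s=st(); R=s['tcp_rot']; w=np.radians(a[3] if len(a)>3 else 0)
T=np.array([[np.cos(w),np.sin(w),0],[np.sin(w),-np.cos(w),0],[0,0,-1]])
print('shift',np.round(R.T@(np.array(a[:3])-s['eef_pos']),4),'turn',np.round(np.degrees(cv2.Rodrigues(R.T@T)[0].ravel()),2),'dq',np.round(np.abs(s['dq']).max(),2))
E
python3 -m pendant '[[[0,0,0,0,-1.8,-0.5,0.7],[0.0,-0.002,0.01,0,-1.8,-0.5,0.7],[0,-0.002,0.03,0,0,0,0.7],[0,0,0.03,0,0,0,0.7],[0,0,0.02,0,0,0,0.7]]]'; python3 go.py 0.616 0.053 0.10
```

```text
time_s: 4.75
eef_pos: [0.6097, 0.0523, 0.1242]
tcp_rot: [[1.0, 0.003, -0.005], [0.003, -1.0, 0.004], [-0.005, -0.004, -1.0]]
ft_force: [-0.1, -0.2, -0.3]
opening: 0.0596
t 4.75 tcp [0.6097 0.0523 0.1242] x [ 1.     0.003 -0.005] z [-0.005  0.004 -1.   ] open 0.0596 F [-0.1 -0.2 -0.3] M [-0.05 -0.04  0.05] q7 -10.4
shift [ 0.0064 -0.0006  0.0241] turn [-0.26  0.3   0.15] dq 26.84
```

```bash
python3 -m pendant '[[[0.003,0,0.015,0,0,0,0.7],[0.002,0,0.02,0,0,0,0.7],[0,0,0.02,0,0,0,0.7],[0,0,0.006,0,0,0,0.7],[0,0,0,0,0,0,0.7]]]'; python3 go.py 0.616 0.053 0.013
```

```text
time_s: 5.17
eef_pos: [0.606, 0.0516, 0.0469]
tcp_rot: [[1.0, 0.003, -0.026], [0.003, -1.0, 0.002], [-0.026, -0.002, -1.0]]
ft_force: [0.9, 0.1, 0.3]
opening: 0.0598
t 5.17 tcp [0.606  0.0516 0.0469] x [ 1.     0.003 -0.026] z [-0.026  0.002 -1.   ] open 0.0598 F [0.9 0.1 0.3] M [-0.06  0.02  0.  ] q7 -10.7
shift [ 0.0108 -0.0013  0.0336] turn [-0.11  1.49  0.18] dq 1.38
```

```bash
python3 -m pendant '[[[0.007,-0.001,0,0,1,0,0.7],[0.004,0,0.0,0,0.4,0,0.7],[0,0,0,0,0,0,0.7]]]'; python3 go.py 0.616 0.053 0.013
```

```text
time_s: 5.42
eef_pos: [0.6179, 0.0527, 0.047]
tcp_rot: [[1.0, 0.003, -0.0], [0.003, -1.0, 0.002], [-0.0, -0.002, -1.0]]
ft_force: [0.3, -0.5, 0.2]
opening: 0.0602
t 5.42 tcp [0.6179 0.0527 0.047 ] x [ 1.     0.003 -0.   ] z [-0.     0.002 -1.   ] open 0.0602 F [ 0.3 -0.5  0.2] M [ 0.02 -0.01 -0.01] q7 -10.9
shift [-0.0019 -0.0003  0.034 ] turn [-0.11  0.01  0.17] dq 0.67
```

```bash
python3 -m pendant '[[[-0.001,0,0.01,0,0,0,0.7],[0,0,0.01,0,0,0,0.7],[0,0,0.009,0,0,0,0.7],[0,0,0.003,0,0,0,0.7],[0,0,0,0,0,0,0.7]]]'; python3 go.py 0.616 0.053 0.013
```

```text
time_s: 5.83
eef_pos: [0.6189, 0.0531, 0.0147]
tcp_rot: [[1.0, 0.003, 0.005], [0.003, -1.0, 0.003], [0.005, -0.003, -1.0]]
ft_force: [-0.9, 0.0, 0.1]
opening: 0.0596
t 5.83 tcp [0.6189 0.0531 0.0147] x [1.    0.003 0.005] z [ 0.005  0.003 -1.   ] open 0.0596 F [-0.9  0.   0.1] M [-0.06  0.04 -0.03] q7 -11.1
shift [-0.0029  0.0001  0.0016] turn [-0.15 -0.29  0.17] dq 0.68
```

Positioned around the ball; now I close.

```bash
python3 -m pendant '[[[-0.002,0,0,0,0,0,0.3],[0,0,0,0,0,0,0],[0,0,0,0,0,0,0],[0,0,0,0,0,0,0],[0,0,0,0,0,0,0]]]'; python3 go.py 0.616 0.053 0.20
```

```text
time_s: 6.25
eef_pos: [0.6164, 0.0531, 0.0151]
tcp_rot: [[1.0, 0.003, 0.004], [0.003, -1.0, 0.003], [0.004, -0.003, -1.0]]
ft_force: [0.4, 0.9, 0.2]
opening: 0.0363
t 6.25 tcp [0.6164 0.0531 0.0151] x [1.    0.003 0.004] z [ 0.004  0.003 -1.   ] open 0.0363 F [0.4 0.9 0.2] M [ 0.02 -0.01 -0.04] q7 -11.1
shift [ 0.0004 -0.0004 -0.1849] turn [-0.14 -0.26  0.17] dq 0.24
```

```bash
python3 -m pendant '[[[0,0,-0.02,0,0,0,0],[0,0,-0.035,0,0,0,0],[0,0,-0.035,0,0,0,0],[0,-0.01,-0.03,0,0,0,0],[-0.01,-0.03,-0.01,0,0,0,0]]]'; python3 go.py 0.493 0.337 0.16
```

```text
time_s: 6.67
eef_pos: [0.6048, 0.0855, 0.1465]
tcp_rot: [[1.0, -0.006, -0.002], [-0.006, -1.0, -0.002], [-0.002, 0.002, -1.0]]
ft_force: [1.4, -0.6, 1.2]
opening: 0.0361
t 6.67 tcp [0.6048 0.0855 0.1465] x [ 1.    -0.006 -0.002] z [-0.002 -0.002 -1.   ] open 0.0361 F [ 1.4 -0.6  1.2] M [ 0.04 -0.04  0.  ] q7 -14.5
shift [-0.1134 -0.2508 -0.0138] turn [ 0.1   0.12 -0.37] dq 40.08
```

```bash
python3 -m pendant '[[[-0.014,-0.036,-0.006,0,0,0,0],[-0.014,-0.036,-0.005,0,0,0,0],[-0.014,-0.036,-0.003,0,0,0,0],[-0.014,-0.036,0,0,0,0,0],[-0.014,-0.03,0,0,0,0,0]]]'; python3 go.py 0.493 0.337 0.15
```

```text
time_s: 7.08
eef_pos: [0.538, 0.2641, 0.168]
tcp_rot: [[1.0, -0.016, 0.011], [-0.016, -1.0, 0.001], [0.011, -0.001, -1.0]]
ft_force: [0.2, 0.9, -0.5]
opening: 0.0359
t 7.08 tcp [0.538  0.2641 0.168 ] x [ 1.    -0.016  0.011] z [ 0.011  0.001 -1.   ] open 0.0359 F [ 0.2  0.9 -0.5] M [ 0.03 -0.07 -0.02] q7 -34.5
shift [-0.0463 -0.0722  0.0176] turn [-0.04 -0.6  -0.91] dq 42.42
```

```bash
python3 -m pendant '[[[-0.018,-0.025,0,0,-0.3,-0.4,0],[-0.013,-0.022,0.005,0,0,0,0],[-0.01,-0.012,0.005,0,0,0,0],[0,0,0.0,0,0,0,0],[0,0,0,0,0,0,0]]]'; python3 go.py 0.493 0.337 0.12
```

```text
time_s: 7.5
eef_pos: [0.4903, 0.3367, 0.1595]
tcp_rot: [[1.0, 0.005, 0.007], [0.005, -1.0, 0.007], [0.007, -0.007, -1.0]]
ft_force: [0.5, -0.4, 0.8]
opening: 0.0365
t 7.5 tcp [0.4903 0.3367 0.1595] x [1.    0.005 0.007] z [ 0.007  0.007 -1.   ] open 0.0365 F [ 0.5 -0.4  0.8] M [-0.02 -0.04  0.02] q7 -42.1
shift [0.0024 0.     0.0395] turn [-0.38 -0.39  0.29] dq 1.52
```

```bash
python3 -m pendant '[[[0.002,0,0.02,0,0,0,0],[0,0,0.02,0,0,0,0],[0,0,0.01,0,0,0,0],[0,0,0,0,0,0,0],[0,0,0,0,0,0,0]]]'; python3 -m pendant '[[[0,0,0,0,0,0,0.6],[0,0,0,0,0,0,0.7],[0,0,0,0,0,0,0.7],[0,0,0,0,0,0,0.7],[0,0,-0.01,0,0,0,0.7]]]';  python3 go.py 0.577 -0.134 0.18
```

```text
time_s: 7.92
eef_pos: [0.4973, 0.3333, 0.1102]
tcp_rot: [[1.0, -0.0, 0.011], [-0.0, -1.0, 0.007], [0.011, -0.007, -1.0]]
ft_force: [0.4, 0.7, 0.7]
opening: 0.0363
time_s: 8.33
eef_pos: [0.4988, 0.3318, 0.1224]
tcp_rot: [[1.0, -0.003, 0.013], [-0.003, -1.0, 0.007], [0.013, -0.007, -1.0]]
ft_force: [0.1, -0.5, -0.3]
opening: 0.0597
t 8.33 tcp [0.4988 0.3318 0.1224] x [ 1.    -0.003  0.013] z [ 0.013  0.007 -1.   ] open 0.0597 F [ 0.1 -0.5 -0.3] M [-0.   -0.01  0.05] q7 -42.3
shift [ 0.0803  0.4651 -0.0598] turn [-0.4  -0.73 -0.17] dq 15.34
```

```bash
python3 -m pendant '[[[0,0,-0.03,0,-0.4,0,0.7],[0,0.015,-0.03,0,-0.3,0,0.7],[0.004,0.035,-0.01,0,0,0,0.7],[0.007,0.036,0,0,0,0,0.7],[0.007,0.036,0,0,0,0,0.7]]]'; python3 -m pendant '[[[0.006,0.036,0,0,0,0,0.7],[0.006,0.036,0,0,0,0,0.7],[0.006,0.036,0,0,0,0,0.7],[0.006,0.036,0,0,0,0,0.7],[0.006,0.036,0,0,0,0,0.7]]]';  python3 go.py 0.577 -0.134 0.18; python3 - <<'E'
from h import *
look('side',['paper_a'])
E
```

```text
time_s: 8.75
eef_pos: [0.5139, 0.2168, 0.2014]
tcp_rot: [[1.0, 0.014, 0.004], [0.014, -1.0, 0.014], [0.004, -0.014, -1.0]]
ft_force: [0.9, -0.5, 0.5]
opening: 0.06
time_s: 9.17
eef_pos: [0.5482, 0.0308, 0.2071]
tcp_rot: [[1.0, 0.018, 0.014], [0.018, -1.0, 0.018], [0.014, -0.018, -1.0]]
ft_force: [0.9, -0.0, 0.7]
opening: 0.0601
t 9.17 tcp [0.5482 0.0308 0.2071] x [1.    0.018 0.014] z [ 0.014  0.018 -1.   ] open 0.0601 F [ 0.9 -0.   0.7] M [ 0.   -0.01 -0.08] q7 -6.5
shift [0.0254 0.1657 0.0246] turn [-1.03 -0.79  1.04] dq 51.45
side paper_a [([0.578, -0.132, 0.007], 0.67), ([0.469, -0.124, 0.002], 0.55), ([0.563, -0.257, -0.0], 0.43)]
   mask 0.67 132 [[0.51, -0.306, 0.015], [0.565, -0.259, 0.03], [0.582, -0.241, 0.095]]
   mask 0.65 211 [[0.454, -0.142, 0.005], [0.464, -0.133, 0.026], [0.484, -0.114, 0.038]]
   mask 0.58 202 [[0.562, -0.154, 0.009], [0.572, -0.143, 0.033], [0.592, -0.124, 0.045]]
```

```bash
python3 -m pendant '[[[0.006,0.036,0,-0.5,-0.4,0.5,0.7],[0.006,0.036,0.0,-0.3,-0.3,0.5,0.7],[0.006,0.036,0.005,0,0,0,0.7],[0.004,0.03,0.01,0,0,0,0.7],[0,0,0.005,0,0,0,0.7]]]';  python3 go.py 0.577 -0.134 0.13
```

```text
time_s: 9.73
eef_pos: [0.574, -0.1056, 0.191]
tcp_rot: [[1.0, 0.007, 0.008], [0.007, -1.0, 0.006], [0.008, -0.006, -1.0]]
ft_force: [-0.4, 0.8, -0.6]
opening: 0.0597
t 9.73 tcp [ 0.574  -0.1056  0.191 ] x [1.    0.007 0.008] z [ 0.008  0.006 -1.   ] open 0.0597 F [-0.4  0.8 -0.6] M [-0.05  0.07  0.  ] q7 7.1
shift [0.0023 0.0287 0.0609] turn [-0.32 -0.47  0.37] dq 5.65
```

```bash
python3 -m pendant '[[[0.002,0.015,0.01,0,-0.3,0.2,0.7],[0,0.012,0.02,0,0,0,0.7],[0,0,0.02,0,0,0,0.7],[0,0,0.008,0,0,0,0.7],[0,0,0,0,0,0,0.7]]]';  python3 go.py 0.577 -0.134 0.06; python3 - <<'E'
from h import *
look('wrist',['paper_b','cap','bin'],'wrist3')
E
```

```text
time_s: 10.15
eef_pos: [0.5787, -0.1285, 0.1338]
tcp_rot: [[1.0, 0.007, 0.007], [0.007, -1.0, 0.008], [0.007, -0.008, -1.0]]
ft_force: [-0.6, 0.2, 0.6]
opening: 0.0599
t 10.15 tcp [ 0.5787 -0.1285  0.1338] x [1.    0.007 0.007] z [ 0.007  0.008 -1.   ] open 0.0599 F [-0.6  0.2  0.6] M [-0.03  0.    0.03] q7 9.8
shift [-0.0022  0.0061  0.0738] turn [-0.47 -0.38  0.38] dq 0.92
wrist paper_b [([0.578, -0.133, 0.005], 0.97), ([0.47, -0.123, -0.0], 0.8), ([0.568, -0.253, 0.003], 0.72)]
   mask 0.72 2201 [[0.457, -0.139, 0.005], [0.476, -0.12, 0.027], [0.489, -0.106, 0.037]]
   mask 0.7 2068 [[0.563, -0.151, 0.01], [0.579, -0.131, 0.036], [0.596, -0.118, 0.045]]
   mask 0.67 1675 [[0.549, -0.266, 0.003], [0.566, -0.246, 0.027], [0.582, -0.236, 0.037]]
wrist cap [([0.587, -0.042, 0.064], 0.82), ([0.578, -0.131, 0.006], 0.26)]
   mask 0.93 11097 [[0.559, -0.067, 0.088], [0.584, -0.04, 0.089], [0.61, -0.016, 0.091]]
wrist bin [([0.396, -0.208, -0.001], 0.63)]
   mask 0.69 430 [[0.451, -0.328, 0.002], [0.467, -0.294, 0.049], [0.511, -0.292, 0.058]]
```

```bash
python3 -m pendant '[[[-0.001,0.004,0.015,-0.3,-0.2,0,0.7],[0,0.002,0.025,0,0,0,0.7],[0,0,0.025,0,0,0,0.7],[0,0,0.006,0,0,0,0.7],[0,0,0,0,0,0,0.7]]]';  python3 go.py 0.578 -0.134 0.013
```

```text
time_s: 10.92
eef_pos: [0.5826, -0.1354, 0.0676]
tcp_rot: [[1.0, 0.007, 0.015], [0.007, -1.0, 0.001], [0.015, -0.001, -1.0]]
ft_force: [-0.5, -0.3, 1.2]
opening: 0.0597
t 10.92 tcp [ 0.5826 -0.1354  0.0676] x [1.    0.007 0.015] z [ 0.015  0.001 -1.   ] open 0.0597 F [-0.5 -0.3  1.2] M [0.02 0.03 0.02] q7 10.3
shift [-0.0054 -0.0014  0.0545] turn [-0.04 -0.86  0.38] dq 0.39
```

```bash
python3 -m pendant '[[[-0.004,-0.001,0.005,0,-0.9,0.2,0.7],[-0.001,0,0.015,0,0,0,0.7],[0,0,0.015,0,0,0,0.7],[0,0,0.005,0,0,0,0.7],[0,0,0,0,0,0,0.7]]]';  python3 go.py 0.578 -0.134 0.013
```

```text
time_s: 11.33
eef_pos: [0.5802, -0.1343, 0.0322]
tcp_rot: [[1.0, 0.002, 0.003], [0.002, -1.0, -0.0], [0.003, 0.0, -1.0]]
ft_force: [-1.1, 0.6, 0.3]
opening: 0.0598
t 11.33 tcp [ 0.5802 -0.1343  0.0322] x [1.    0.002 0.003] z [ 0.003 -0.    -1.   ] open 0.0598 F [-1.1  0.6  0.3] M [ 0.01 -0.01 -0.03] q7 9.9
shift [-0.0023 -0.0003  0.0192] turn [ 0.01 -0.15  0.14] dq 1.05
```

```bash
python3 -m pendant '[[[-0.002,0,0.008,0,0,0,0.7],[0,0,0.008,0,0,0,0.7],[0,0,0.002,0,0,0,0.7],[0,0,0,0,0,0,0.7],[0,0,0,0,0,0,0.3]]]'; python3 -m pendant '[[[0,0,0,0,0,0,0],[0,0,0,0,0,0,0],[0,0,0,0,0,0,0],[0,0,0,0,0,0,0],[0,0,0,0,0,0,0]]]';  python3 go.py 0.493 0.337 0.20
```

```text
time_s: 11.75
eef_pos: [0.58, -0.1345, 0.0159]
tcp_rot: [[1.0, 0.002, 0.006], [0.002, -1.0, -0.001], [0.006, 0.001, -1.0]]
ft_force: [0.3, -0.9, 1.0]
opening: 0.0494
time_s: 12.17
eef_pos: [0.5809, -0.1347, 0.0175]
tcp_rot: [[1.0, 0.002, 0.008], [0.002, -1.0, -0.001], [0.008, 0.001, -1.0]]
ft_force: [0.2, 0.1, 0.0]
opening: 0.0357
t 12.17 tcp [ 0.5809 -0.1347  0.0175] x [1.    0.002 0.008] z [ 0.008 -0.001 -1.   ] open 0.0357 F [0.2 0.1 0. ] M [ 0.02 -0.    0.02] q7 10.0
shift [-0.0853 -0.4717 -0.1837] turn [ 0.06 -0.47  0.13] dq 0.11
```

```bash
python3 -m pendant '[[[0,0,-0.02,0,-0.4,0,0],[0,0,-0.04,0,0,0,0],[0,0,-0.04,0,0,0,0],[0,0,-0.04,0,0,0,0],[-0.003,-0.02,-0.025,0,0,0,0]]]'; python3 -m pendant '[[[-0.006,-0.035,-0.01,0,0,0,0],[-0.007,-0.036,0,0,0,0,0],[-0.007,-0.036,0,0,0,0,0],[-0.007,-0.036,0,0,0,0,0],[-0.007,-0.036,0,0,0,0,0]]]';  python3 go.py 0.493 0.337 0.17
```

```text
time_s: 12.58
eef_pos: [0.5725, -0.1177, 0.181]
tcp_rot: [[1.0, -0.003, -0.014], [-0.003, -1.0, -0.001], [-0.014, 0.001, -1.0]]
ft_force: [1.0, -0.4, 0.0]
opening: 0.0357
time_s: 13.0
eef_pos: [0.5426, 0.061, 0.2013]
tcp_rot: [[1.0, -0.016, 0.002], [-0.016, -1.0, -0.004], [0.002, 0.004, -1.0]]
ft_force: [0.3, 0.4, 0.5]
opening: 0.0358
t 13.0 tcp [0.5426 0.061  0.2013] x [ 1.    -0.016  0.002] z [ 0.002 -0.004 -1.   ] open 0.0358 F [0.3 0.4 0.5] M [ 0.02 -0.06  0.02] q7 -12.9
shift [-0.054  -0.2753  0.0302] turn [ 0.21 -0.11 -0.9 ] dq 51.04
```

```bash
python3 -m pendant '[[[-0.006,-0.036,0,0,0,-0.4,0],[-0.006,-0.036,0.005,0,0,-0.4,0],[-0.006,-0.036,0.005,0,0,0,0],[-0.007,-0.036,0.005,0,0,0,0],[-0.007,-0.033,0.003,0,0,0,0]]]';  python3 go.py 0.493 0.337 0.15
```

```text
time_s: 13.42
eef_pos: [0.5092, 0.247, 0.1843]
tcp_rot: [[1.0, -0.002, 0.007], [-0.002, -1.0, -0.002], [0.007, 0.002, -1.0]]
ft_force: [0.9, -1.0, 0.4]
opening: 0.0359
t 13.42 tcp [0.5092 0.247  0.1843] x [ 1.    -0.002  0.007] z [ 0.007 -0.002 -1.   ] open 0.0359 F [ 0.9 -1.   0.4] M [ 0.04 -0.01 -0.01] q7 -33.1
shift [-0.0166 -0.09    0.034 ] turn [ 0.13 -0.38 -0.1 ] dq 45.62
```

```bash
python3 -m pendant '[[[-0.006,-0.03,0.005,0,0,0,0],[-0.005,-0.025,0.005,0,0,0,0],[-0.005,-0.018,0.008,0,0,0,0],[0,0,0.005,0,0,0,0],[0,0,0,0,0,0,0]]]';  python3 go.py 0.493 0.337 0.12
```

```text
time_s: 13.83
eef_pos: [0.487, 0.3334, 0.1594]
tcp_rot: [[1.0, 0.011, 0.005], [0.011, -1.0, 0.001], [0.005, -0.001, -1.0]]
ft_force: [0.3, 0.0, -0.1]
opening: 0.0355
t 13.83 tcp [0.487  0.3334 0.1594] x [1.    0.011 0.005] z [ 0.005  0.001 -1.   ] open 0.0355 F [ 0.3  0.  -0.1] M [-0.03 -0.01  0.02] q7 -41.8
shift [ 0.0058 -0.0035  0.0394] turn [-0.08 -0.27  0.63] dq 1.93
```

```bash
python3 -m pendant '[[[0.004,-0.004,0.015,0,0,0,0],[0.002,-0.002,0.02,0,0,0,0],[0,0,0.01,0,0,0,0],[0,0,0,0,0,0,0],[0,0,0,0,0,0,0]]]'; python3 -m pendant '[[[0,0,0,0,0,0,0.6],[0,0,0,0,0,0,0.7],[0,0,0,0,0,0,0.7],[0,0,0,0,0,0,0.7],[0,0,-0.01,0,0,0,0.7]]]'; python3 -m pendant '[[[0,0,-0.03,0,0,0,0.8],[0,0,-0.035,0,0,0,0.8],[0,0.03,-0.035,0,0,0,0.9],[0,0.035,-0.01,0,0,0,1],[0,0.015,0,0,0,0,1]]]'; python3 go.py 0.585 -0.041 0.18; python3 - <<'E'
from h import *
a=look('wrist',['paper_b'],'w');b=look('scene',['paper_b','cap','jar']);c=look('side',['lip_balm'])
cv2.imwrite('pics/comb1.png',np.hstack([a['color'],cv2.resize(b['color'][100:260,150:450],(512,273)).copy().__class__((384,512,3),np.uint8)*0+np.pad(cv2.resize(b['color'][100:260,150:450],(512,273)),((0,111),(0,0),(0,0)))])[...,::-1][:, :].astype(np.uint8))
i=cv2.imread('pics/comb1.png'); cv2.imwrite('pics/comb1.png',cv2.resize(i,(800,300)))
E
```

```text
time_s: 14.25
eef_pos: [0.4953, 0.3366, 0.1145]
tcp_rot: [[1.0, 0.008, 0.006], [0.008, -1.0, 0.001], [0.007, -0.001, -1.0]]
ft_force: [0.6, 0.0, 0.5]
opening: 0.0354
time_s: 14.67
eef_pos: [0.4963, 0.3348, 0.127]
tcp_rot: [[1.0, 0.005, 0.008], [0.005, -1.0, 0.001], [0.008, -0.001, -1.0]]
ft_force: [0.6, 0.4, -0.3]
opening: 0.0594
time_s: 15.08
eef_pos: [0.4943, 0.2607, 0.2433]
tcp_rot: [[1.0, 0.014, 0.01], [0.014, -1.0, 0.004], [0.01, -0.004, -1.0]]
ft_force: [0.6, -0.7, -0.2]
opening: 0.0854
t 15.08 tcp [0.4943 0.2607 0.2433] x [1.    0.014 0.01 ] z [ 0.01   0.004 -1.   ] open 0.0854 F [ 0.6 -0.7 -0.2] M [-0.02 -0.06  0.05] q7 -33.6
shift [0.0859 0.3032 0.0629] turn [-0.24 -0.57  0.79] dq 16.66
wrist paper_b [([0.5, 0.336, 0.005], 0.85), ([0.479, 0.344, 0.026], 0.85), ([0.402, 0.216, -0.001], 0.5), ([0.464, 0.331, 0.039], 0.44)]
   mask 0.8 1561 [[0.448, 0.315, 0.033], [0.467, 0.332, 0.049], [0.484, 0.35, 0.056]]
   mask 0.59 1015 [[0.487, 0.32, 0.025], [0.501, 0.335, 0.033], [0.516, 0.35, 0.041]]
scene paper_b [([0.562, -0.255, 0.0], 0.71), ([0.477, 0.34, 0.032], 0.64), ([0.584, -0.04, 0.013], 0.35)]
   mask 0.82 226 [[0.554, -0.268, 0.006], [0.573, -0.25, 0.028], [0.582, -0.235, 0.038]]
   mask 0.62 189 [[0.463, -0.139, 0.004], [0.479, -0.122, 0.027], [0.488, -0.106, 0.038]]
scene cap [([0.586, -0.041, 0.063], 0.67)]
   mask 0.64 558 [[0.559, -0.066, 0.067], [0.594, -0.04, 0.09], [0.612, -0.015, 0.093]]
   mask 0.51 1116 [[0.697, 0.116, 0.01], [0.77, 0.141, 0.036], [0.836, 0.174, 0.045]]
scene jar [([0.584, -0.041, 0.01], 0.74)]
   mask 0.55 288 [[0.588, -0.071, 0.037], [0.609, -0.041, 0.045], [0.617, -0.01, 0.058]]
side lip_balm [([0.402, 0.213, -0.0], 0.51)]
```

View pics/comb1.png

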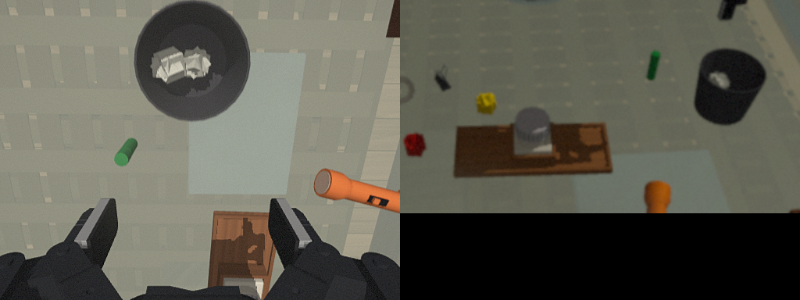

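Both balls are in the bin, at (0.50, 0.336) and (0.466, 0.333) with tops below 0.056 m, and the tray ends are empty. The lip balm is unmoved. Next is the cap at (0.585, -0.041).

```bash
python3 -m pendant '[[[0.007,0.03,0,0,-0.3,0.4,1],[0.01,0.036,0.005,0,0,0.2,1],[0.01,0.036,0.005,0,0,0,1],[0.01,0.036,0.005,0,0,0,1],[0.01,0.036,0.005,0,0,0,1]]]'; python3 -m pendant '[[[0.007,0.033,0.005,0,0,0,1],[0.007,0.025,0.005,0,0,0,1],[0.004,0.015,0.005,0,0,0,1],[0,0,0,0,0,0,1],[0,0,0,0,0,0,1]]]'; python3 go.py 0.585 -0.041 0.15
```

```text
time_s: 16.15
eef_pos: [0.5408, 0.0963, 0.2179]
tcp_rot: [[1.0, 0.025, -0.0], [0.025, -1.0, 0.008], [-0.0, -0.008, -1.0]]
ft_force: [1.1, -0.2, -0.1]
opening: 0.0856
time_s: 16.57
eef_pos: [0.562, 0.0093, 0.2002]
tcp_rot: [[1.0, 0.012, -0.002], [0.012, -1.0, 0.004], [-0.001, -0.004, -1.0]]
ft_force: [0.0, 0.7, 0.2]
opening: 0.0853
t 16.57 tcp [0.562  0.0093 0.2002] x [ 1.     0.012 -0.001] z [-0.002  0.004 -1.   ] open 0.0853 F [0.  0.7 0.2] M [ 0.03 -0.02  0.05] q7 -5.0
shift [0.0225 0.0507 0.05  ] turn [-0.23  0.09  0.67] dq 1.54
```

```bash
python3 -m pendant '[[[0.008,0.018,0.01,-0.2,0,0.3,1],[0.008,0.018,0.015,0,0,0.2,1],[0.005,0.013,0.015,0,0,0,1],[0,0,0.007,0,0,0,1],[0,0,0,0,0,0,1]]]'; python3 go.py 0.585 -0.041 0.11;python3 - <<'E'
from h import *
look('wrist',['cap'],'wrist4')
E
```

```text
time_s: 16.98
eef_pos: [0.585, -0.0337, 0.1533]
tcp_rot: [[1.0, 0.01, 0.001], [0.01, -1.0, 0.003], [0.001, -0.003, -1.0]]
ft_force: [-0.8, 1.1, -1.2]
opening: 0.0853
t 16.98 tcp [ 0.585  -0.0337  0.1533] x [1.    0.01  0.001] z [ 0.001  0.003 -1.   ] open 0.0853 F [-0.8  1.1 -1.2] M [-0.02 -0.   -0.02] q7 -0.3
shift [-0.0001  0.0074  0.0433] turn [-0.19 -0.08  0.6 ] dq 0.7
wrist cap [([0.587, -0.039, 0.064], 0.72)]
   mask 0.66 6586 [[0.559, -0.066, 0.071], [0.584, -0.037, 0.089], [0.61, -0.012, 0.09]]
```

```bash
python3 -m pendant '[[[0,0.005,0.005,-0.2,0,0.3,1],[0,0.002,0.015,0,0,0.2,1],[0,0,0.015,0,0,0,1],[0,0,0.006,0,0,0,1],[0,0,0,0,0,0,1]]]'; python3 go.py 0.5855 -0.0405 0.055
```

```text
time_s: 17.55
eef_pos: [0.5881, -0.0372, 0.1174]
tcp_rot: [[1.0, 0.006, 0.012], [0.006, -1.0, 0.0], [0.012, -0.0, -1.0]]
ft_force: [-0.4, -0.0, 0.6]
opening: 0.0853
t 17.55 tcp [ 0.5881 -0.0372  0.1174] x [1.    0.006 0.012] z [ 0.012  0.    -1.   ] open 0.0853 F [-0.4 -0.   0.6] M [-0.    0.04 -0.02] q7 -0.4
shift [-0.0034  0.0033  0.0623] turn [-0.01 -0.7   0.37] dq 0.6
```

```bash
python3 -m pendant '[[[-0.002,0.003,0.003,0,-0.6,0.2,1],[-0.001,0.001,0.01,0,0,0,1],[0,0,0.012,0,0,0,1],[0,0,0.004,0,0,0,1],[0,0,0,0,0,0,1]]]'; python3 go.py 0.5855 -0.0405 0.055
```

```text
time_s: 17.97
eef_pos: [0.586, -0.0411, 0.0879]
tcp_rot: [[1.0, 0.003, 0.004], [0.003, -1.0, 0.0], [0.004, -0.0, -1.0]]
ft_force: [-0.7, -0.5, 0.4]
opening: 0.0854
t 17.97 tcp [ 0.586  -0.0411  0.0879] x [1.    0.003 0.004] z [ 0.004  0.    -1.   ] open 0.0854 F [-0.7 -0.5  0.4] M [0.01 0.06 0.  ] q7 -0.1
shift [-0.0006 -0.0006  0.0329] turn [-0.01 -0.21  0.18] dq 0.57
```

```bash
python3 -m pendant '[[[-0.001,0,0.01,0,-0.2,0,1],[0,0,0.01,0,0,0,1],[0,0,0.01,0,0,0,1],[0,0,0.002,0,0,0,1],[0,0,0,0,0,0,1]]]'; python3 go.py 0.5855 -0.0405 0.055
```

```text
time_s: 18.38
eef_pos: [0.5846, -0.041, 0.0519]
tcp_rot: [[1.0, 0.003, -0.001], [0.003, -1.0, 0.0], [-0.001, -0.0, -1.0]]
ft_force: [0.2, -0.7, -0.0]
opening: 0.0856
t 18.38 tcp [ 0.5846 -0.041   0.0519] x [ 1.     0.003 -0.001] z [-0.001  0.    -1.   ] open 0.0856 F [ 0.2 -0.7 -0. ] M [ 0.01 -0.03 -0.  ] q7 -0.1
shift [ 0.0009 -0.0005 -0.0031] turn [-0.02  0.06  0.18] dq 0.95
```

```bash
python3 -m pendant '[[[0.001,0,-0.002,0,0,0,0],[0,0,0,0,0,0,0],[0,0,0,0,0,0,0],[0,0,0,0,0,0,0],[0,0,0,0,0,0,0]]]'; python3 go.py 0.5855 -0.0405 0.055
```

```text
time_s: 18.8
eef_pos: [0.5851, -0.0409, 0.0545]
tcp_rot: [[1.0, 0.003, -0.003], [0.003, -1.0, 0.0], [-0.003, -0.0, -1.0]]
ft_force: [-1.0, -0.2, -0.5]
opening: 0.0579
t 18.8 tcp [ 0.5851 -0.0409  0.0545] x [ 1.     0.003 -0.003] z [-0.003  0.    -1.   ] open 0.0579 F [-1.  -0.2 -0.5] M [0.08 0.29 0.03] q7 -0.1
shift [ 0.0004 -0.0004 -0.0005] turn [-0.02  0.15  0.19] dq 0.17
```

```bash
python3 -m pendant '[[[0,0,0,0,0,-3,0],[0,0,0,0,0,-4,0],[0,0,0,0,0,-4,0],[0,0,0,0,0,-4,0],[0,0,0,0,0,-4,0]]]'; python3 go.py 0.5851 -0.0409 0.0545 75
```

```text
time_s: 19.22
eef_pos: [0.5839, -0.0412, 0.0545]
tcp_rot: [[0.942, 0.337, -0.005], [0.337, -0.942, 0.001], [-0.004, -0.002, -1.0]]
ft_force: [-0.4, -0.0, -1.7]
opening: 0.0579
t 19.22 tcp [ 0.5839 -0.0412  0.0545] x [ 0.942  0.337 -0.004] z [-0.005  0.001 -1.   ] open 0.0579 F [-0.4 -0.  -1.7] M [ 0.08  0.07 -0.41] q7 18.2
shift [0.0012 0.0001 0.    ] turn [ -0.23   0.16 -55.31] dq 46.61
```

```bash
python3 -m pendant '[[[0.001,0,0,0,0,-4,0],[0,0,0,0,0,-4,0],[0,0,0,0,0,-4,0],[0,0,0,0,0,-4,0],[0,0,0,0,0,-4,0]]]'; python3 go.py 0.5851 -0.0409 0.0545 75
```

```text
time_s: 19.63
eef_pos: [0.5836, -0.0413, 0.0546]
tcp_rot: [[0.761, 0.649, -0.007], [0.649, -0.761, 0.001], [-0.004, -0.005, -1.0]]
ft_force: [-0.1, 0.1, -2.8]
opening: 0.0581
t 19.63 tcp [ 0.5836 -0.0413  0.0546] x [ 0.761  0.649 -0.004] z [-0.007  0.001 -1.   ] open 0.0581 F [-0.1  0.1 -2.8] M [ 0.11  0.09 -0.41] q7 37.7
shift [0.0014 0.0006 0.    ] turn [ -0.37   0.14 -34.53] dq 46.66
```

```bash
python3 -m pendant '[[[0.001,0.001,0,0,0,-4,0],[0,0,0,0,0,-4,0],[0,0,0,0,0,-4,0],[0,0,0,0,0,-4,0],[0,0,0,0,0,-4,0]]]'; python3 go.py 0.5851 -0.0409 0.0545 75
```

```text
time_s: 20.05
eef_pos: [0.5838, -0.0415, 0.0543]
tcp_rot: [[0.481, 0.877, -0.009], [0.877, -0.481, 0.002], [-0.002, -0.009, -1.0]]
ft_force: [0.3, 0.5, -2.2]
opening: 0.0576
t 20.05 tcp [ 0.5838 -0.0415  0.0543] x [ 0.481  0.877 -0.002] z [-0.009  0.002 -1.   ] open 0.0576 F [ 0.3  0.5 -2.2] M [ 0.04  0.12 -0.34] q7 57.3
shift [ 0.0012  0.0009 -0.0002] turn [ -0.53   0.06 -13.73] dq 46.61
```

```bash
python3 -m pendant '[[[0,0,0,0,0,-3,0],[0,0,0,0,0,-3,0],[0,0,0,0,0,-3,0],[0,0,0,0,0,-2,0],[0,0,0,0,0,0,0]]]'; python3 go.py 0.5851 -0.0409 0.0545 75
```

```text
time_s: 20.47
eef_pos: [0.5837, -0.0416, 0.0544]
tcp_rot: [[0.294, 0.956, -0.008], [0.956, -0.294, 0.004], [0.001, -0.009, -1.0]]
ft_force: [-0.6, 0.4, -1.3]
opening: 0.0577
t 20.47 tcp [ 0.5837 -0.0416  0.0544] x [0.294 0.956 0.001] z [-0.008  0.004 -1.   ] open 0.0577 F [-0.6  0.4 -1.3] M [ 0.05  0.18 -0.18] q7 68.3
shift [ 0.0011  0.0011 -0.0001] turn [-0.52 -0.07 -2.11] dq 1.95
```

```bash
python3 -m pendant '[[[0,0,0,0,0,-2,0],[0,0,0,0,0,-1,0],[0,0,0,0,0,0,0]]]'; python3 -m pendant '[[[0,0,-0.002,0,0,0,0],[0,0,-0.002,0,0,0,0],[0,0,0,0,0,0,0]]]'; python3 go.py 0.5851 -0.0409 0.0545 75
```

```text
time_s: 20.72
eef_pos: [0.5837, -0.0416, 0.0544]
tcp_rot: [[0.246, 0.969, -0.008], [0.969, -0.246, 0.004], [0.002, -0.009, -1.0]]
ft_force: [-0.9, 0.6, -2.4]
opening: 0.0579
time_s: 20.97
eef_pos: [0.5842, -0.0418, 0.0591]
tcp_rot: [[0.249, 0.969, -0.007], [0.969, -0.249, 0.004], [0.002, -0.008, -1.0]]
ft_force: [-0.0, 0.7, -0.2]
opening: 0.058
t 20.97 tcp [ 0.5842 -0.0418  0.0591] x [0.249 0.969 0.002] z [-0.007  0.004 -1.   ] open 0.058 F [-0.   0.7 -0.2] M [ 0.07 -0.02  0.  ] q7 70.9
shift [0.0011 0.0007 0.0046] turn [-0.46 -0.1   0.61] dq 0.5
```

The cap rose 4.7 mm with no jar weight on the wrist, so the thread has let go. Now I raise it straight up.

```bash
python3 -m pendant '[[[0,0,-0.007,0,0,0,0],[0,0,-0.01,0,0,0,0],[0,0,-0.01,0,0,0,0],[0,0,-0.008,0,0,0,0],[0,0,-0.002,0,0,0,0]]]'; python3 go.py 0.5845 -0.0412 0.1015 75
```

```text
time_s: 21.38
eef_pos: [0.5853, -0.042, 0.1009]
tcp_rot: [[0.25, 0.968, -0.005], [0.968, -0.25, 0.003], [0.002, -0.006, -1.0]]
ft_force: [-0.0, 0.2, -0.5]
opening: 0.0583
t 21.38 tcp [ 0.5853 -0.042   0.1009] x [0.25  0.968 0.002] z [-0.005  0.003 -1.   ] open 0.0583 F [-0.   0.2 -0.5] M [-0.06 -0.04 -0.01] q7 71.4
shift [ 0.0005 -0.0009 -0.0006] turn [-0.35 -0.11  0.55] dq 2.72
```

```bash
python3 -m pendant '[[[0,0,0,0,0,0,0],[0,0,0,0,0,0,0],[0,0,0,0,0,0,0]]]'; python3 go.py 0.5845 -0.0412 0.1015 75; python3 - <<'E'
from h import *
b=look('scene',['cap','jar','jar_mouth','paper_a','mug','small_pot','flashlight','binder_clip','glasses_case']);c=look('side',['cap','jar','lip_balm','mug'])
cv2.imwrite('pics/fin.png',np.hstack([cv2.resize(b['color'][130:270,130:440],(400,181))[:180],cv2.resize(c['color'][140:320,130:340],(400,343))[:180]])[...,::-1])
st()
E
```

```text
time_s: 21.63
eef_pos: [0.5862, -0.042, 0.1029]
tcp_rot: [[0.25, 0.968, -0.002], [0.968, -0.25, 0.003], [0.002, -0.003, -1.0]]
ft_force: [0.1, 0.5, -0.5]
opening: 0.0581
t 21.63 tcp [ 0.5862 -0.042   0.1029] x [0.25  0.968 0.002] z [-0.002  0.003 -1.   ] open 0.0581 F [ 0.1  0.5 -0.5] M [ 0.06 -0.03  0.  ] q7 71.4
shift [ 0.0004 -0.0018  0.0014] turn [-0.17 -0.14  0.54] dq 0.13
scene cap [([0.588, -0.042, 0.112], 0.95)]
   mask 0.97 619 [[0.562, -0.069, 0.113], [0.599, -0.043, 0.139], [0.616, -0.018, 0.143]]
   mask 0.65 120 [[0.451, 0.318, 0.041], [0.469, 0.332, 0.051], [0.482, 0.349, 0.057]]
   mask 0.41 1113 [[0.697, 0.116, 0.01], [0.771, 0.142, 0.036], [0.837, 0.174, 0.045]]
scene jar [([0.586, -0.038, 0.011], 0.82), ([0.401, 0.216, 0.0], 0.26)]
   mask 0.93 624 [[0.563, -0.072, 0.037], [0.601, -0.043, 0.054], [0.616, -0.01, 0.084]]
scene jar_mouth [([0.583, -0.043, 0.083], 0.58)]
   mask 0.74 632 [[0.563, -0.072, 0.037], [0.601, -0.043, 0.054], [0.616, -0.01, 0.085]]
scene paper_a [([0.478, 0.34, 0.03], 0.55), ([0.468, -0.125, 0.006], 0.51)]
   mask 0.57 223 [[0.553, -0.268, 0.0
[... 1583 characters left out ...]
9, 0.034], [0.782, -0.137, 0.047]]
side jar [([0.584, -0.046, 0.008], 0.96)]
   mask 0.56 514 [[0.552, -0.074, 0.039], [0.573, -0.056, 0.058], [0.608, -0.018, 0.085]]
side lip_balm [([0.403, 0.215, -0.001], 0.66), ([0.585, -0.041, 0.085], 0.5)]
   mask 0.58 127 [[0.397, 0.205, 0.006], [0.403, 0.209, 0.039], [0.412, 0.219, 0.068]]
side mug [([0.471, -0.329, 0.004], 0.71)]
   mask 0.78 2219 [[0.432, -0.372, 0.004], [0.461, -0.336, 0.059], [0.508, -0.269, 0.095]]
   mask 0.37 299 [[0.747, -0.172, 0.006], [0.759, -0.158, 0.034], [0.782, -0.134, 0.047]]
t 23.03 tcp [ 0.5862 -0.042   0.1028] x [0.25  0.968 0.002] z [-0.002  0.003 -1.   ] open 0.0581 F [-0.2 -0.4 -0.7] M [ 0.02 -0.04 -0.01] q7 71.4
```

View pics/fin.png

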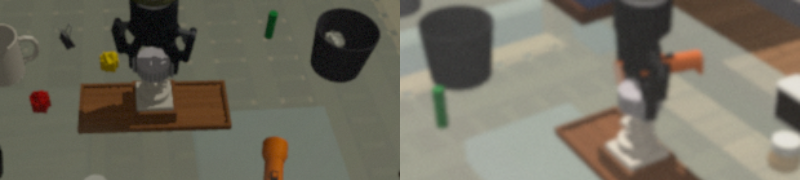

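The cap's lower edge is at z 0.112, about 28 mm above the mouth at 0.084 and within about 5 mm of its centre. It is level and still. The jar is seated, and the bystanders are where they were.

```bash
python3 -c "
from workcell import env
print(env.job_done())"
```

```text
the job is handed in; nothing more can be done
None
```

The job is handed in: both paper balls are in the bin, and the unscrewed cap is held above the jar. No verdict was reported.

**Slip on the way:** my first grasp at ball A missed because the tool drifted during the move. It pushed the ball about 25 mm towards the tray's far rim. The second grasp, in smaller checked steps, held, and ball B came up first time.

**Paper balls:** a wrist view after the second drop showed both balls in the bin. They lie about 8 and 27 mm from its centre, with their tops below 60 mm. In the final views one ball is clearly visible; the second was not detected separately there.

**Cap:** I turned it about 76° anticlockwise by tool yaw. The thread angle itself can't be read. A small test lift carried none of the jar's weight, so the thread had let go.

**Last checks:**

| Check | Reading |
|---|---|
| Cap's lower edge above the mouth | about 28 mm |
| Cap off the mouth's centre, horizontally | about 2–5 mm |
| Tool tilt | below 0.3° |
| Arm | still, wrist force under 1 N |
| Jar | seated, position unchanged within detector error (about 4 mm) |
| Bystanders | where they were, within detector error |
| Time at the last reading | 23 s of the 59 s allowed |

No final check failed.

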